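# Put the mixed-up specimen pots back in their own trays

## Robot

A 7-joint arm with a two-finger parallel gripper is mounted at the origin on the work surface. World frame = base frame: x ahead of the robot, y to its left, z up, the work surface at z = 0. Lengths are in m, angles in degrees, forces in N, time in s.
With the tool pointing down it reaches from about 0.4 to 0.875 m from the base axis. Payload 6.5 kg.
Tool frame: the origin (TCP) lies midway between the tips of the shut fingers; the grasp point (between the pads) lies 19 mm behind it; z points along the fingers, y is the line along which they close (so a half turn about z gives the same grasp; the last joint's range is limited). The gripper opens to 85 mm and grips with 20 to 120 N. Pads are 22 mm wide; open, the fingers measure 114 mm over their backs; the gripper's body (76 mm by 85 mm) begins 54 mm behind the grasp point. The pads swing forward as they close: fully open they stand 13 mm farther back than shut.
Start: joints at [-68.079, 30.733, -0.252, 88.115, 0.149, 61.152, -4.079], TCP at [0.282, 0.586, 0.203] pointing down, gripper open.
Joint ranges: [-154.64, 154.64], [-21.42, 123.67], [-72.66, 72.17], [13.99, 137.28], [-74.86, 254.86], [10.95, 109.41], [-158.01, 158.01]. Speed limits (degrees/s): [136.94, 136.94, 180, 180, 180, 180, 180].

## Interface

Orientations are given as [roll, pitch, yaw] about the fixed x, y, z axes, in that order (R = Rz(yaw) Ry(pitch) Rx(roll)).
In Python, from cell import get_state, grab_frame, camera_info, job_done, spot_in gives the robot as it stands. The module is installed in compiled form; this text tells all that it offers.
- The arm moves only by the shell command python3 -m crank 'ROWS' [FORCE]. ROWS is text: rows parted by semicolons, each of 7 numbers parted by spaces: the turn, a rotation vector about the tool's x, y, z in degrees, then the shift along the tool's x, y, z in m, then the opening in per cent of the stroke, from 0 (shut) to 100 (fully open). In form: wx wy wz dx dy dz claw; .... A call has 1 to 5 rows; each row shifts and turns the commanded pose from where the row before left it, along the tool's axes as they then stand; what a row does not reach is not made up. A row lasts 1/10 s, in which the tool goes at most 50 mm and 8.59 degrees, less where a joint would pass 70% of its speed; a pose out of reach is approached as far as the arm can. A call is refused whole if a number of a shift passes 0.05 or a number of a turn 8.59, either way. A call with a gripper value outside its range is refused whole. The fingers move at their own pace and stop on an object; FORCE is the grip in N (left out, the last holds). Time passes only in rows, so rows that do not move let the fingers close. It gives the time, the measured TCP pose, the force, the opening and the grip force at its end, in the units of the state.
- get_state(): the state, without advancing time (a new reading comes with each control period).
- grab_frame(name): name is "side" or "top" or "wrist"; returns (picture, depth): 400x640x3 uint8, red, green, blue; 400x640 float32, m along the optical axis (not along the pixel's ray), 0 where there is no reading.
- camera_info(name): a dict with "K" (3x3 intrinsics, pixels), "R" (3x3) and "t" (3): a world point X has camera coordinates R X + t; the wrist camera has in their place "hand_eye" (4x4, takes a point from camera to tool coordinates, whose origin is the TCP and whose axes are the flange's). Camera axes: x right, y down, z forward; pixel columns grow to the right and rows downward; lengths in m; the calibration is good to about 2 mm. The wrist camera is an equidistant fisheye: a pixel r from the principal point sees the ray r / f radians off the axis. A picture is of the moment at which its call begins: read the wrist's pose just before it. camera_info takes no time and is no camera call.
- job_done(): hands the job in; it is judged then, once.
Trained networks look in the newest picture that a camera, given by its name, has taken for a name from the list of things; names that differ only in an ending like _2 or _b are one class to them, and where a whole thing is asked for, a point or a joint stands for the part that bears it (a point fixed in the world has none). Each returns a list of dicts, best first, with "p" (0 to 1); they miss things now and then, are a little off and sometimes report something else, mostly with a low value. They report only what shows in the picture. A call takes as long as a camera call. They do not tell look-alikes from the thing itself.
- spot_in(name, camera): "bbox" ([left, top, width, height] in pixels, round what is visible of it).
The state is a dict: "t": time; "qpos": joint angles; "joint_vel": joint speeds; "joint_efforts": joint torques, N m; "tool_pos": TCP position; "ee_rot": TCP orientation; "force": force on the tool from outside, world axes, zero at the start; "ft_torque": the same for the moment, N m; "grip_width": finger opening in m; "finger_force": force on a finger pad.
Only numpy, scipy, OpenCV 4.12 (cv2) and the standard library are available. Lean on these libraries where they do the work, as an engineer would, in place of code of your own. Each camera call takes 0.05 s, during which the arm holds its last target. There are 200 camera calls.

## Task

The four specimen pots on the bench have been put in the wrong colour trays: change them round so that each pot stands upright inside the tray of its cap's colour, and let go of them. Each tray takes only one pot; the empty black tray is there for parking one on the way and ends empty. Keep the pots upright all the time and leave the rack of sample tubes alone.

Things in the scene. Friction and masses are not known exactly. Their poses are not given: they have to be found in the camera images.
- pot_red_mid (a point): centre (on the axis, half-way up) of the loose specimen pot with the red screw cap and red foot band: an upright white plastic cylinder, 44 mm in diameter and 70 mm tall, about 60 to 110 g; this point is 35 mm above its underside, its z axis points up. It can be gripped round the side at any yaw.
- pot_blue_mid (a point): centre (on the axis, half-way up) of the loose specimen pot with the blue screw cap and blue foot band: an upright white plastic cylinder, 44 mm in diameter and 70 mm tall, about 60 to 110 g; this point is 35 mm above its underside, its z axis points up. It can be gripped round the side at any yaw.
- pot_yellow_mid (a point): centre (on the axis, half-way up) of the loose specimen pot with the yellow screw cap and yellow foot band: an upright white plastic cylinder, 44 mm in diameter and 70 mm tall, about 60 to 110 g; this point is 35 mm above its underside, its z axis points up. It can be gripped round the side at any yaw.
- pot_green_mid (a point): centre (on the axis, half-way up) of the loose specimen pot with the green screw cap and green foot band: an upright white plastic cylinder, 44 mm in diameter and 70 mm tall, about 60 to 110 g; this point is 35 mm above its underside, its z axis points up. It can be gripped round the side at any yaw.
- tray_red: red tray, home of the red-capped pot; another colour's pot stands in it at the start: square, 78 x 78 mm, fixed to the bench, with a rim 8 mm wide and 11 mm high round a flat floor of 62 x 62 mm that lies 4 mm above the bench (a pot standing in it has its centre 39 mm above the bench); room for one pot only. Origin at the centre of the underside, on the bench; x and y along its sides.
- tray_blue: blue tray, home of the blue-capped pot; another colour's pot stands in it at the start: square, 78 x 78 mm, fixed to the bench, with a rim 8 mm wide and 11 mm high round a flat floor of 62 x 62 mm that lies 4 mm above the bench (a pot standing in it has its centre 39 mm above the bench); room for one pot only. Origin at the centre of the underside, on the bench; x and y along its sides.
- tray_yellow: yellow tray, home of the yellow-capped pot; another colour's pot stands in it at the start: square, 78 x 78 mm, fixed to the bench, with a rim 8 mm wide and 11 mm high round a flat floor of 62 x 62 mm that lies 4 mm above the bench (a pot standing in it has its centre 39 mm above the bench); room for one pot only. Origin at the centre of the underside, on the bench; x and y along its sides.
- tray_green: green tray, home of the green-capped pot; another colour's pot stands in it at the start: square, 78 x 78 mm, fixed to the bench, with a rim 8 mm wide and 11 mm high round a flat floor of 62 x 62 mm that lies 4 mm above the bench (a pot standing in it has its centre 39 mm above the bench); room for one pot only. Origin at the centre of the underside, on the bench; x and y along its sides.
- tray_spare: black spare tray, empty at the start: square, 78 x 78 mm, fixed to the bench, with a rim 8 mm wide and 11 mm high round a flat floor of 62 x 62 mm that lies 4 mm above the bench (a pot standing in it has its centre 39 mm above the bench); room for one pot only. Origin at the centre of the underside, on the bench; x and y along its sides.
- tube_rack: steel rack full of capped sample tubes, loose, 200 (along its x) x 64 x 99 mm high, on the right-hand side of the trays; a bystander, leave it alone. Origin at the centre of its underside. (Also near, fixed: a black hand scanner up to 50 mm high and a black mouse 34 mm high, both left of the trays.)
Things that resemble listed ones, but are neither listed nor needed, are in the scene too. There is more than one size of the part that bears pot_green_mid; the job needs the smaller. Of the things that look like the part that bears pot_blue_mid, the smaller one is meant.

How it is judged (in metres and radians):
At the end, for the whole second after the job is handed in: Every pot stands released, upright (within 0.08 rad) and at rest on the floor of the tray of its cap's colour, its centre within 14 mm of the tray's centre in plan (anywhere inside the rim is good) and 35 to 43 mm above the bench (horizontal distance between pot_red_mid and tray_red below 0.014 m and height (world z) of pot_red_mid between 0.035 and 0.043 m and angle between each of pot_red_mid, pot_blue_mid, pot_yellow_mid, pot_green_mid's own z axis and vertical below 0.08 rad and linear speed of each of pot_red, pot_blue, pot_yellow, pot_green below 0.02 m/s and horizontal distance between pot_blue_mid and tray_blue below 0.014 m and height (world z) of pot_blue_mid between 0.035 and 0.043 m and horizontal distance between pot_yellow_mid and tray_yellow below 0.014 m and height (world z) of pot_yellow_mid between 0.035 and 0.043 m and horizontal distance between pot_green_mid and tray_green below 0.014 m and height (world z) of pot_green_mid between 0.035 and 0.043 m); the robot touches nothing.
It fails at once if the red-capped pot is tipped over (more than 0.6 rad) (angle between pot_red_mid's own z axis and vertical above 0.6 rad).
It fails at once if the blue-capped pot is tipped over (more than 0.6 rad) (angle between pot_blue_mid's own z axis and vertical above 0.6 rad).
It fails at once if the yellow-capped pot is tipped over (more than 0.6 rad) (angle between pot_yellow_mid's own z axis and vertical above 0.6 rad).
It fails at once if the green-capped pot is tipped over (more than 0.6 rad) (angle between pot_green_mid's own z axis and vertical above 0.6 rad).
It fails at once if the tube rack is shifted by more than 20 mm or tipped (distance of tube_rack from where it was at the start of the episode above 0.02 m or angle between tube_rack's own z axis and vertical above 0.2 rad).
It also fails if it takes over 136 s, if anything falls off the work surface, if the arm or the gripper's body presses on something with over 40 N, if the wrist force passes 120 N, or if a joint passes its speed limit or range.

## Working session

There is one attempt and no reset: what is moved stays moved. The work goes in short steps, Python scripts to look and compute and a shell command to move; the robot and the scene stay as the last step left them, time stands still between calls to the robot, and variables do not carry over. Pictures are saved under pics/ and viewed, at most 14 in all, crops included, and the job is handed in when it is done.

```bash
mkdir -p pics; python3 - <<'E'
from cell import *
import cv2,numpy as np
s=get_state();print(s)
for c in("top","side"):
    i=camera_info(c);print(c,np.round(i["K"],1).tolist(),np.round(i["R"],4).tolist(),np.round(i["t"],4).tolist())
    p,d=grab_frame(c);cv2.imwrite(f"pics/{c}0.png",p[:,:,::-1]);np.savez(f"{c}0.npz",p=p,d=d)
    for n in["pot_red_mid","pot_blue_mid","pot_yellow_mid","pot_green_mid","tray_red","tray_blue","tray_yellow","tray_green","tray_spare","tube_rack"]:
        print(n,[(np.round(x["bbox"]).tolist(),round(x["p"],2)) for x in spot_in(n,c)])
i=camera_info("wrist");print(i)
E
```

```text
{'t': 0.0, 'qpos': array([-68.07860138,  30.77946534,  -0.25438726,  88.170313  ,
         0.15160753,  61.15020899,  -4.07660823]), 'joint_vel': array([ 0.00618606, -0.00851289,  0.05542211,  0.0064656 ,  0.02141842,
       -0.05043854, -0.00018577]), 'joint_efforts': array([ 1.05096602e-03, -5.83418298e+01,  1.04954716e+00, -2.59093541e+01,
        1.24383043e-02,  9.71299130e-03,  1.84030677e-05]), 'tool_pos': array([0.28176628, 0.58501023, 0.20239348]), 'ee_rot': array([-1.79900772e+02,  9.56351462e-03,  1.54293939e+02]), 'force': array([ 0.24289482,  0.52640642, -0.33134542]), 'ft_torque': array([ 0.00903974, -0.00159826,  0.00944644]), 'finger_force': 0.0, 'grip_width': 0.08553744055806003}
top [[369.4, 0.0, 327.8], [0.0, 369.4, 195.7], [0.0, 0.0, 1.0]] [[0.0085, -0.9995, -0.0293], [-0.9915, -0.0047, -0.1301], [0.1299, 0.0302, -0.9911]] [-0.0655, 0.5605, 1.001]
pot_red_mid [([357.0, 159.0, 16.0, 20.0], 0.58)]
pot_blue_mid [([289.0, 199.0, 15.0, 15.0], 0.74), ([286.0, 242.0, 23.0, 26.0], 0.59)]
pot_yellow_mid [([234.0, 209.0, 21.0, 16.0], 0.66)]
pot_green_mid [([196.0, 134.0, 28
[... 1025 characters left out ...]
 37.0, 14.0], 0.8), ([355.0, 142.0, 66.0, 47.0], 0.48)]
tray_spare [([336.0, 193.0, 40.0, 18.0], 0.61), ([204.0, 243.0, 49.0, 29.0], 0.4)]
tube_rack [([356.0, 142.0, 67.0, 45.0], 0.85)]
{'K': array([[309.70691629,   0.        , 318.85283465],
       [  0.        , 309.70691629, 197.62257425],
       [  0.        ,   0.        ,   1.        ]]), 'hand_eye': array([[-4.51773358e-05, -9.54474352e-01, -2.98292991e-01,
         7.80026891e-02],
       [ 9.99999986e-01, -9.17327995e-05,  1.42072628e-04,
         7.15047950e-04],
       [-1.62967931e-04, -2.98292980e-01,  9.54474343e-01,
        -1.71626753e-01],
       [ 0.00000000e+00,  0.00000000e+00,  0.00000000e+00,
         1.00000000e+00]])}
```

```bash
cat > h.py <<'E'
import numpy as np,cv2
from cell import *
def world(c,d):
    i=camera_info(c);K,R,t=map(np.array,(i["K"],i["R"],i["t"]))
    v,u=np.mgrid[:400,:640]
    P=np.stack([(u-K[0,2])/K[0,0]*d,(v-K[1,2])/K[1,1]*d,d],-1)
    W=(P-t)@R; W[d==0]=np.nan
    return W
E
python3 - <<'E'
from h import *
ims=[]
for c,(x,y,w,h) in(("top",(180,110,310,200)),("side",(110,120,330,210))):
    z=np.load(c+"0.npz");ims.append(cv2.resize(z["p"][y:y+h,x:x+w,::-1],(800,500 if c=="top" else 509),interpolation=cv2.INTER_CUBIC))
    cv2.imwrite(f"pics/{c}0c.png",ims[-1])
    W=world(c,z["d"])
    B={"top":dict(red=(357,159,16,20),blue_s=(289,199,15,15),blue_b=(286,242,23,26),yel=(234,209,21,16),grn_b=(196,134,28,26),grn_s=(249,157,20,22),tred=(229,199,31,38),tblue=(246,155,33,32),tyel=(278,194,35,32),tgrn=(345,157,36,29),spare=(359,208,30,27),rack=(432,190,39,78)),
    "side":dict(red=(297,170,14,26),blue1=(289,206,23,43),blue2=(337,210,33,58),yel=(254,251,24,38),grn_b=(131,236,41,55),grn_s=(212,223,26,36))}[c]
    for n,(x,y,w,h) in B.items():
        q=W[y:y+h,x:x+w].reshape(-1,3);q=q[~np.isnan(q[:,0])]
        m=np.percentile(q[:,2],95);t=q[q[:,2]>m-.012]
        print(c,n,"ztop %.3f"%m,"mean",np.round(t.mean(0),3),"ext",np.round(np.ptp(t,axis=0),3), "zmin %.3f"%np.percentile(q[:,2],5))
E
```

```text
top red ztop 0.078 mean [ 0.636 -0.163  0.075] ext [0.043 0.041 0.013] zmin 0.004
top blue_s ztop 0.077 mean [0.525 0.026 0.075] ext [0.036 0.034 0.012] zmin 0.005
top blue_b ztop 0.102 mean [0.4   0.014 0.099] ext [0.061 0.058 0.009] zmin -0.000
top yel ztop 0.078 mean [0.501 0.171 0.075] ext [0.038 0.04  0.014] zmin 0.004
top grn_b ztop 0.097 mean [0.694 0.265 0.094] ext [0.058 0.057 0.014] zmin 0.000
top grn_s ztop 0.077 mean [0.638 0.135 0.075] ext [0.044 0.04  0.015] zmin 0.003
top tred ztop 0.076 mean [0.503 0.172 0.075] ext [0.044 0.042 0.015] zmin -0.001
top tblue ztop 0.076 mean [0.638 0.135 0.075] ext [0.044 0.044 0.016] zmin -0.001
top tyel ztop 0.076 mean [0.523 0.029 0.075] ext [0.042 0.041 0.012] zmin -0.001
top tgrn ztop 0.076 mean [ 0.636 -0.163  0.075] ext [0.043 0.041 0.013] zmin -0.001
top spare ztop 0.014 mean [ 0.492 -0.192  0.007] ext [0.075 0.084 0.015] zmin 0.001
top rack ztop 0.100 mean [ 0.477 -0.397  0.098] ext [0.17  0.052 0.017] zmin -0.001
side red ztop 0.073 mean [ 0.629 -0.158  0.07 ] ext [0.041 0.044 0.013] zmin 0.000
side blue1 ztop 0.073 mean [0.519 0.035 0.07 ] ext [0.044 0.044 0.013] zmin -0.002
side blue2 ztop 0.098 mean [0.395 0.022 0.096] ext [0.063 0.065 0.013] zmin -0.002
side yel ztop 0.073 mean [0.497 0.178 0.071] ext [0.043 0.044 0.013] zmin 0.004
side grn_b ztop 0.092 mean [0.687 0.272 0.09 ] ext [0.06  0.059 0.013] zmin -0.002
side grn_s ztop 0.073 mean [0.631 0.142 0.07 ] ext [0.044 0.042 0.014] zmin -0.002
```

View pics/top0c.png

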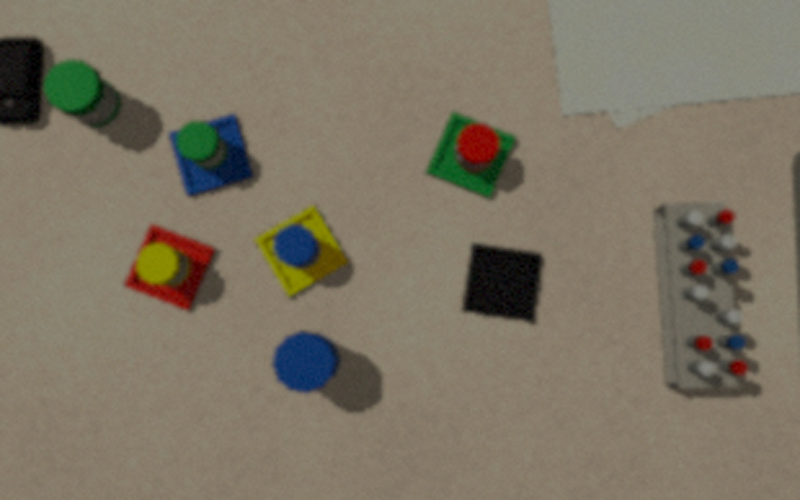

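View pics/side0c.png

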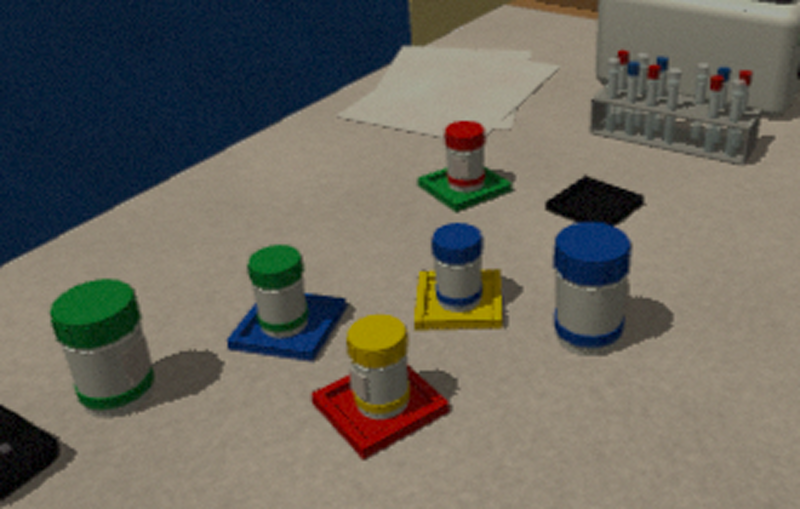

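The top view shows, in full-frame pixels:
- Small green pot at (258,166), in the blue tray.
- Yellow pot at (243,213), in the red tray.
- Small blue pot at (296,206), in the yellow tray.
- Red pot at (365,167), in the green tray.
- Black tray at (375,219), empty.

There are two candidates for green: (258,166), about 44 mm wide and 74 mm to its top, and (210,146), about 58 mm wide and 95 mm. The smaller one fits the description.

There are two candidates for blue: (296,206), about 42 mm wide, and (297,255), about 60 mm wide and 100 mm to its top. Again the smaller one fits. Both enlarged crops agree.

Next I'll refine the pot and tray centres from both views.

```bash
python3 - <<'E'
from h import *
from scipy.optimize import least_squares
rng={"red":[(0,8),(172,180)],"yellow":[(22,33)],"green":[(45,80)],"blue":[(100,125)]}
def ray(c,uv,z):
    i=camera_info(c);K,R,t=map(np.array,(i["K"],i["R"],i["t"]))
    d=np.c_[(uv-K[[0,1],[2,2]])/K[0,0],np.ones(len(uv))]@R; o=-R.T@t
    return o+d*((z-o[2])/d[:,2])[:,None]
pots=dict(red=(.633,-.161),blue=(.521,.031),yellow=(.498,.174),green=(.634,.139))
tr=dict(green=(.633,-.161),yellow=(.521,.031),red=(.498,.174),blue=(.634,.139),spare=(.49,-.19))
for c in("top","side"):
    z=np.load(c+"0.npz");W=world(c,z["d"]);hsv=cv2.cvtColor(z["p"],cv2.COLOR_RGB2HSV)
    def mask(n):
        if n=="spare": return z["p"].max(2)<45
        m=np.zeros((400,640),bool)
        for a,b in rng[n]: m|=(hsv[...,0]>=a)&(hsv[...,0]<=b)
        return m&(hsv[...,1]>110)&(hsv[...,2]>40)
    for n,p in pots.items():
        m=mask(n)&(np.hypot(W[...,0]-p[0],W[...,1]-p[1])<.04)&(W[...,2]>.05)
        zt=np.percentile(W[m][:,2],90 if c=="top" else 85)
        q=W[m&(W[...,2]>zt-.004)]
        (cx,cy),r=cv2.minEnclosingCircle(q[:,:2].astype(np.float32))
        print(c,"pot",n,"top z %.3f"%zt,"mean",np.round(q[:,:2].mean(0),4),"circ",round(cx,4),round(cy,4),"r %.4f"%r,len(q))
    for n,p in tr.items():
        m=mask(n)&(np.hypot(W[...,0]-p[0],W[...,1]-p[1])<.07)&(W[...,2]<.025)
        m=m&(cv2.morphologyEx(m.astype(np.uint8),cv2.MORPH_OPEN,np.ones((2,2),np.uint8))>0)
        v,u=np.nonzero(m);q=ray(c,np.c_[u,v].astype(float),.011)[:,:2]
        (cx,cy),(w,h),a=cv2.minAreaRect(q.astype(np.float32))
        print(c,"tray",n,"c",round(cx,4),round(cy,4),"wh %.3f %.3f a %.0f"%(w,h,a),len(q),"zmed %.3f"%np.median(W[m][:,2]))
E
```

```text
top pot red top z 0.077 mean [ 0.6354 -0.1637] circ 0.6367 -0.1635 r 0.0218 154
top pot blue top z 0.077 mean [0.5227 0.0282] circ 0.5232 0.0279 r 0.0204 152
top pot yellow top z 0.077 mean [0.5028 0.1726] circ 0.5029 0.1731 r 0.0215 165
top pot green top z 0.078 mean [0.6377 0.135 ] circ 0.6379 0.1347 r 0.0209 148
top tray green c 0.6333 -0.1616 wh 0.072 0.074 a 67 322 zmed 0.008
top tray yellow c 0.5212 0.0271 wh 0.076 0.079 a 31 436 zmed 0.009
top tray red c 0.5018 0.1733 wh 0.076 0.077 a 69 355 zmed 0.010
top tray blue c 0.6323 0.131 wh 0.073 0.073 a 18 327 zmed 0.008
top tray spare c 0.4862 -0.1958 wh 0.071 0.072 a 82 625 zmed 0.006
side pot red top z 0.073 mean [ 0.6333 -0.1599] circ 0.6328 -0.1629 r 0.0229 106
side pot blue top z 0.073 mean [0.5208 0.0324] circ 0.5219 0.0305 r 0.0232 188
side pot yellow top z 0.073 mean [0.4995 0.1757] circ 0.5006 0.1747 r 0.0225 315
side pot green top z 0.073 mean [0.635  0.1386] circ 0.6356 0.1362 r 0.0233 218
side tray green c 0.6252 -0.1474 wh 0.084 0.080 a 66 235 zmed 0.006
side tray yellow c 0.516 0.0382 wh 0.075 0.088 a 32 497 zmed 0.006
side tray red c 0.4966 0.1822 wh 0.082 0.083 a 69 819 zmed 0.006
side tray blue c 0.6257 0.1411 wh 0.078 0.083 a 17 525 zmed 0.006
side tray spare c 0.4806 -0.1807 wh 0.085 0.078 a 81 444 zmed 0.004
```

```bash
python3 -m crank '0 0 -8.55 0 0 0 100;0 0 -8.55 0 0 0 100;0 0 -8.55 0 0 0 100;0 0 0 -0.03 -0.05 0 100;0 0 0 -0.03 -0.05 0 100'
python3 -m crank '0 0 0 -0.03 -0.05 0 100;0 0 0 -0.03 -0.05 0 100;0 0 0 -0.03 -0.05 0 100;0 0 0 -0.03 -0.05 0 100;0 0 0 0 -0.05 0 100'
```

```text
t: 1.6
tool_pos: [0.3329, 0.4998, 0.2031]
ee_rot: [180.0, -0.0, -179.9]
force: [1.4, -0.9, 1.0]
grip_width: 0.0857
finger_force: 0.0
t: 2.1
tool_pos: [0.4393, 0.2764, 0.2037]
ee_rot: [179.9, 0.2, 179.8]
force: [1.1, -0.3, 0.6]
grip_width: 0.0853
finger_force: 0.0
```

The two views agree on the pots to within 2–3 mm. The tray estimates from the side view are biased by the visible walls. I'll refine the trays with the wrist camera from two places.

```bash
cat >> h.py <<'E'
from scipy.spatial.transform import Rotation as Ro
RNG={"red":[(0,8),(172,180)],"yellow":[(20,34)],"green":[(45,85)],"blue":[(98,125)]}
def wshot(tag):
    s=get_state();p,d=grab_frame("wrist")
    cv2.imwrite(f"pics/{tag}.png",p[:,:,::-1])
    np.savez(tag+".npz",p=p,d=d,pos=s["tool_pos"],rot=s["ee_rot"])
def wworld(z):
    i=camera_info("wrist");K=i["K"];H=i["hand_eye"];v,u=np.mgrid[:400,:640]
    x=(u-K[0,2])/K[0,0];y=(v-K[1,2])/K[1,1];th=np.hypot(x,y)+1e-9
    ray=np.stack([np.sin(th)*x/th,np.sin(th)*y/th,np.cos(th)],-1)
    R=Ro.from_euler("xyz",z["rot"],degrees=True).as_matrix()
    o=R@H[:3,3]+z["pos"]; D=ray@(R@H[:3,:3]).T
    W=o+D*(z["d"]/np.maximum(ray[...,2],.05))[...,None]; W[z["d"]==0]=np.nan
    return W,o,D
def cmask(p,n):
    hsv=cv2.cvtColor(p,cv2.COLOR_RGB2HSV)
    if n=="spare": return p.max(2)<45
    m=np.zeros(p.shape[:2],bool)
    for a,b in RNG[n]: m|=(hsv[...,0]>=a)&(hsv[...,0]<=b)
    return m&(hsv[...,1]>110)&(hsv[...,2]>40)
POTS=dict(red=(.635,-.163),blue=(.522,.029),yellow=(.502,.174),green=(.637,.136))
TR=dict(green=(.632,-.160),yellow=(.520,.028),red=(.501,.174),blue=(.632,.132),spare=(.485,-.194))
def meas(tag,pots=POTS,trays=TR):
    z=np.load(tag+".npz");W,o,D=wworld(z);p=z["p"]
    for n,c in pots.items():
        m=cmask(p,n)&(np.hypot(W[...,0]-c[0],W[...,1]-c[1])<.04)&(W[...,2]>.05)
        if m.sum()<30: continue
        zt=np.percentile(W[m][:,2],80);q=W[m&(abs(W[...,2]-zt)<.004)][:,:2]
        (cx,cy),r=cv2.minEnclosingCircle(q.astype(np.float32))
        print("pot",n,"z %.3f"%zt,"mean",np.round(q.mean(0),4),"circ %.4f %.4f r %.4f"%(cx,cy,r),len(q))
    for n,c in trays.items():
        m=cmask(p,n)&(np.hypot(W[...,0]-c[0],W[...,1]-c[1])<.06)&(W[...,2]<.03)
        top=m&(W[...,2]>.0075) if n!="spare" else m
        m=cv2.morphologyEx(top.astype(np.uint8),cv2.MORPH_OPEN,np.ones((2,2),np.uint8))>0
        if m.sum()<60: continue
        P=o+D*((.011-o[2])/D[...,2])[...,None]; q=P[m][:,:2]
        (cx,cy),(w,h),a=cv2.minAreaRect(q.astype(np.float32))
        print("tray",n,"%.4f %.4f wh %.3f %.3f a %.0f"%(cx,cy,w,h,a),len(q),"z95 %.4f"%np.percentile(W[m][:,2],95))
E
python3 -m crank '0 0 0 -0.05 -0.05 -0.02 100;0 0 0 -0.05 -0.05 -0.02 100;0 0 0 -0.02 -0.05 0 100;0 0 0 0 0 0 100;0 0 0 0 0 0 100'
python3 -c "
from h import *
wshot('w1')"
python3 -m crank '0 0 0 0 -0.05 0 100;0 0 0 0 -0.05 0 100;0 0 0 0 -0.05 0 100;0 0 0 0 -0.05 0 100;0 0 0 0 0 0 100'
python3 -m crank '0 0 0 0 0 0 100;0 0 0 0 0 0 100'
python3 -c "
from h import *
wshot('w2')
for t in('w1','w2'):print(t);meas(t)"
```

```text
t: 2.6
tool_pos: [0.5229, 0.1623, 0.2305]
ee_rot: [-180.0, 0.0, 179.7]
force: [-0.6, 0.4, 0.8]
grip_width: 0.0853
finger_force: 0.0
t: 3.15
tool_pos: [0.5216, -0.0429, 0.2307]
ee_rot: [-179.8, -0.0, 179.5]
force: [0.1, -0.3, -0.7]
grip_width: 0.0853
finger_force: 0.0
t: 3.35
tool_pos: [0.5223, -0.0337, 0.2304]
ee_rot: [179.9, -0.0, -179.9]
force: [0.6, -0.0, -0.5]
grip_width: 0.0851
finger_force: 0.0
w1
pot red z 0.075 mean [ 0.6304 -0.1591] circ 0.6310 -0.1606 r 0.0230 454
pot blue z 0.075 mean [0.5187 0.0321] circ 0.5190 0.0317 r 0.0224 1014
pot yellow z 0.076 mean [0.4983 0.1748] circ 0.4984 0.1745 r 0.0229 1272
pot green z 0.075 mean [0.6325 0.1377] circ 0.6336 0.1374 r 0.0223 864
tray green 0.6335 -0.1544 wh 0.079 0.078 a 68 496 z95 nan
tray yellow 0.5202 0.0330 wh 0.078 0.079 a 31 979 z95 nan
tray red 0.5008 0.1789 wh 0.078 0.078 a 69 1275 z95 nan
tray blue 0.6314 0.1368 wh 0.079 0.078 a 17 815 z95 nan
tray spare 0.4860 -0.1862 wh 0.083 0.078 a 82 1846 z95 nan
w2
pot red z 0.075 mean [ 0.6189 -0.1674] circ 0.6301 -0.1604 r 0.0221 198
pot blue z 0.076 mean [0.5186 0.0298] circ 0.5193 0.0303 r 0.0223 1156
pot yellow z 0.076 mean [0.4981 0.1728] circ 0.4980 0.1739 r 0.0231 855
pot green z 0.075 mean [0.6303 0.1381] circ 0.6337 0.1359 r 0.0223 576
tray green 0.6328 -0.1565 wh 0.078 0.079 a 67 733 z95 nan
tray yellow 0.5203 0.0318 wh 0.079 0.078 a 31 1093 z95 nan
tray red 0.5005 0.1785 wh 0.081 0.078 a 69 851 z95 nan
tray blue 0.6231 0.1341 wh 0.062 0.079 a 17 573 z95 nan
tray spare 0.4857 -0.1893 wh 0.080 0.078 a 82 3119 z95 nan
```

View pics/w1.png

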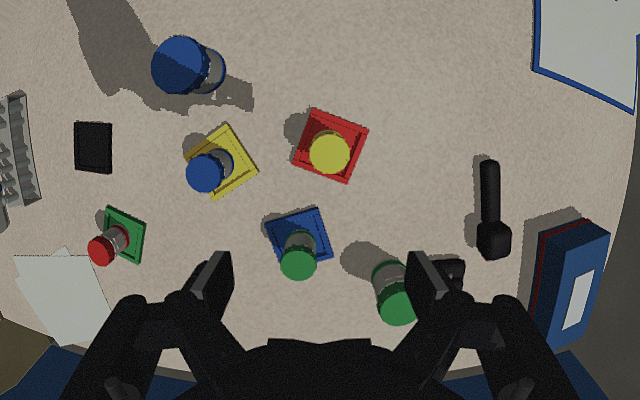

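The picture shows the spare tray empty at (93,147), red in the green tray at (101,249)/(124,234), small blue in the yellow tray at (208,170), yellow in the red tray at (330,153), and small green in the blue tray at (298,262). The fitted tray outlines come out at 78 mm square, as they should. First move: red to the spare tray.

```bash
python3 -m crank '0 0 0 -0.0363 -0.0423 0 100;0 0 0 -0.0363 -0.0423 0 100;0 0 0 -0.0363 -0.0423 0 100;0 0 0 0 0 0.04 100;0 0 0 0 0 0.04 100' 40
python3 -m crank '0 0 0 0 0 0 100;0 0 0 0 0 0 100;0 0 0 0 0 0 100'
```

```text
t: 3.9
tool_pos: [0.6221, -0.1498, 0.1501]
ee_rot: [-180.0, 0.2, 180.0]
force: [0.5, 0.6, -0.6]
grip_width: 0.0854
finger_force: 0.0
t: 4.2
tool_pos: [0.6217, -0.1495, 0.153]
ee_rot: [-180.0, 0.2, -180.0]
force: [-0.4, 0.5, 0.1]
grip_width: 0.0854
finger_force: 0.0
```

```bash
python3 -m crank '0 0 0 -0.009 -0.0115 0 100;0 0 0 0 0 0.03 100;0 0 0 0 0 0.03 100;0 0 0 0 0 0.03 100;0 0 0 0 0 0 100' 40
python3 -m crank '0 0 0 0 0 0.025 100;0 0 0 0 0 0.02 100;0 0 0 0 0 0 100;0 0 0 0 0 0 100'
```

```text
t: 4.7
tool_pos: [0.6273, -0.1607, 0.0589]
ee_rot: [179.9, -0.2, 180.0]
force: [-1.1, 0.5, -0.4]
grip_width: 0.0855
finger_force: 0.0
t: 5.1
tool_pos: [0.6305, -0.162, 0.018]
ee_rot: [-180.0, 0.2, 180.0]
force: [0.3, -0.2, 0.3]
grip_width: 0.0858
finger_force: 0.0
```

```bash
python3 -m crank '0 0 0 0 0 0 0;0 0 0 0 0 0 0;0 0 0 0 0 0 0;0 0 0 0 0 0 0;0 0 0 0 0 0 0' 40
python3 -m crank '0 0 0 0 0 0 0;0 0 0 0 0 0 0;0 0 0 0 0 0 0;0 0 0 0 0 -0.01 0;0 0 0 0 0 -0.02 0'
python3 -m crank '0 0 0 0 0 -0.03 0;0 0 0 0 0 -0.03 0;0 0 0 0 0 -0.03 0;0 0 0 0 0 0 0;0 0 0 0 0 0 0'
```

```text
t: 5.6
tool_pos: [0.6297, -0.162, 0.0168]
ee_rot: [-180.0, 0.1, 179.9]
force: [-0.9, -0.0, 6.0]
grip_width: 0.043
finger_force: 39.9
t: 6.1
tool_pos: [0.6274, -0.1614, 0.0449]
ee_rot: [180.0, -0.2, 179.9]
force: [-0.0, -0.4, -0.8]
grip_width: 0.0433
finger_force: 40.8
t: 6.6
tool_pos: [0.6291, -0.1618, 0.1365]
ee_rot: [-180.0, 0.1, 179.9]
force: [-1.4, -0.2, -1.0]
grip_width: 0.0429
finger_force: 40.8
```

```bash
python3 -m crank '0 0 0 0.03 -0.0055 0 0;0 0 0 0.03 -0.0055 0 0;0 0 0 0.03 -0.0055 0 0;0 0 0 0.03 -0.0055 0 0;0 0 0 0.023 -0.004 0 0'
python3 -m crank '0 0 0 0 0 0 0;0 0 0 0 0 0 0;0 0 0 0 0 0 0'
```

```text
t: 7.1
tool_pos: [0.4825, -0.1876, 0.1342]
ee_rot: [180.0, -0.2, 179.9]
force: [-0.5, -0.5, -1.2]
grip_width: 0.0433
finger_force: 40.8
t: 7.4
tool_pos: [0.4866, -0.1871, 0.1351]
ee_rot: [180.0, 0.0, 180.0]
force: [0.8, 0.1, -1.2]
grip_width: 0.0428
finger_force: 40.8
```

```bash
python3 -m crank '0 0 0 0 0 0.03 0;0 0 0 0 0 0.03 0;0 0 0 0 0 0.03 0;0 0 0 0 0 0.01 0;0 0 0 0 0 0.005 0'
python3 -m crank '0 0 0 0 0 0.005 0;0 0 0 0 0 0.005 0;0 0 0 0 0 0.003 0;0 0 0 0 0 0 0;0 0 0 0 0 0 0'
```

```text
t: 7.9
tool_pos: [0.4859, -0.1872, 0.0295]
ee_rot: [180.0, -0.1, 180.0]
force: [-0.5, 0.9, -0.4]
grip_width: 0.0431
finger_force: 40.9
t: 8.4
tool_pos: [0.4861, -0.1877, 0.0179]
ee_rot: [-180.0, 0.0, 179.9]
force: [0.1, 0.1, -0.7]
grip_width: 0.0433
finger_force: 40.9
```

```bash
python3 -m crank '0 0 0 0 0 0.001 0;0 0 0 0 0 0 100;0 0 0 0 0 0 100;0 0 0 0 0 0 100;0 0 0 0 0 0 100'
python3 -m crank '0 0 0 0 0 0 100;0 0 0 0 0 -0.03 100;0 0 0 0 0 -0.05 100;0 0 0 0 0 -0.05 100;0 0 0 0 0 -0.05 100'
python3 -m crank '0 0 0 -0.02 0.045 0 100;0 0 0 -0.02 0.045 0 100;0 0 0 -0.02 0.045 0 100;0 0 0 -0.02 0.045 0 100;0 0 0 -0.02 0.045 0 100'
python3 -m crank '0 0 0 -0.02 0.045 0 100;0 0 0 -0.02 0.045 0 100;0 0 0 0 0 0 100;0 0 0 0 0 0 100;0 0 0 0 0 0 100'
python3 -c "
from h import *
wshot('w3');meas('w3',dict(POTS,red=(.486,-.188)),dict(green=TR['green'],blue=TR['blue'],spare=TR['spare']))"
```

```text
t: 8.9
tool_pos: [0.4859, -0.1877, 0.0166]
ee_rot: [-180.0, 0.0, 179.9]
force: [-0.8, 0.6, 0.0]
grip_width: 0.0856
finger_force: 0.0
t: 9.4
tool_pos: [0.4853, -0.1875, 0.1984]
ee_rot: [180.0, -0.0, 179.9]
force: [1.8, -0.6, 0.2]
grip_width: 0.0853
finger_force: 0.0
t: 9.9
tool_pos: [0.5865, 0.0391, 0.1967]
ee_rot: [-180.0, 0.0, 179.9]
force: [0.3, -0.2, 0.4]
grip_width: 0.0857
finger_force: 0.0
t: 10.4
tool_pos: [0.6259, 0.1254, 0.1963]
ee_rot: [-179.9, -0.0, 179.8]
force: [-0.3, -0.6, 0.3]
grip_width: 0.0852
finger_force: 0.0
pot red z 0.075 mean [ 0.4891 -0.1849] circ 0.4896 -0.1859 r 0.0231 624
pot blue z 0.076 mean [0.5198 0.0318] circ 0.5196 0.0312 r 0.0225 1450
pot yellow z 0.076 mean [0.4994 0.1742] circ 0.4989 0.1746 r 0.0230 1594
pot green z 0.075 mean [0.6331 0.1372] circ 0.6337 0.1370 r 0.0226 1442
tray green 0.6332 -0.1550 wh 0.080 0.078 a 67 899 z95 nan
tray blue 0.6319 0.1365 wh 0.078 0.077 a 17 1251 z95 nan
tray spare 0.4867 -0.1859 wh 0.085 0.076 a 82 1360 z95 nan
```

Red is standing in the spare tray (top at z 0.075, about 3 mm off centre). Next: green to the green tray.

```bash
python3 -m crank '0 0 0 -0.008 0.012 0.01 100;0 0 0 0 0 0.03 100;0 0 0 0 0 0.03 100;0 0 0 0 0 0.03 100;0 0 0 0 0 0 100'
python3 -m crank '0 0 0 0 0 0.03 100;0 0 0 0 0 0.02 100;0 0 0 0 0 0.02 100;0 0 0 0 0 0.01 100;0 0 0 0 0 0 100'
python3 -m crank '0 0 0 0 0 0 0;0 0 0 0 0 0 0;0 0 0 0 0 0 0;0 0 0 0 0 0 0;0 0 0 0 0 0 0' 40
```

```text
t: 10.95
tool_pos: [0.6307, 0.1385, 0.0917]
ee_rot: [-179.9, -0.5, 179.9]
force: [0.4, -0.2, 0.4]
grip_width: 0.0858
finger_force: 0.0
t: 11.45
tool_pos: [0.6339, 0.1391, 0.0161]
ee_rot: [-180.0, -0.1, 179.9]
force: [1.2, 0.1, -1.0]
grip_width: 0.0854
finger_force: 0.0
t: 11.95
tool_pos: [0.6352, 0.1393, 0.0179]
ee_rot: [180.0, 0.1, 179.9]
force: [-1.3, -0.8, 6.6]
grip_width: 0.0434
finger_force: 40.1
```

```bash
python3 -m crank '0 0 0 0 0 0 0;0 0 0 0 0 -0.01 0;0 0 0 0 0 -0.03 0;0 0 0 0 0 -0.04 0;0 0 0 0 0 -0.04 0'
python3 -m crank '0 0 0 0 -0.03 0 0;0 0 0 0 -0.03 0 0;0 0 0 0 -0.03 0 0;0 0 0 0 -0.03 0 0;0 0 0 0 -0.03 0 0'
python3 -m crank '0 0 0 0 -0.03 0 0;0 0 0 0 -0.03 0 0;0 0 0 0 -0.03 0 0;0 0 0 0 -0.03 0 0;0 0 0 0 -0.025 0 0'
python3 -m crank '0 0 0 0 0 0 0;0 0 0 0 0 0 0;0 0 0 0 0 0 0'
```

```text
t: 12.45
tool_pos: [0.6336, 0.1391, 0.138]
ee_rot: [-180.0, -0.1, 179.9]
force: [1.3, 0.8, -0.5]
grip_width: 0.0431
finger_force: 40.8
t: 12.95
tool_pos: [0.6338, -0.0119, 0.1372]
ee_rot: [180.0, 0.0, 179.9]
force: [0.4, 0.7, -1.2]
grip_width: 0.0428
finger_force: 40.9
t: 13.45
tool_pos: [0.6334, -0.1579, 0.1371]
ee_rot: [-180.0, 0.0, 179.9]
force: [0.6, 0.7, -0.7]
grip_width: 0.0427
finger_force: 40.9
t: 13.75
tool_pos: [0.634, -0.1541, 0.1367]
ee_rot: [179.9, 0.0, -180.0]
force: [0.2, 0.0, -1.6]
grip_width: 0.0431
finger_force: 40.9
```

```bash
python3 -m crank '0 0 0 0 -0.001 0.03 0;0 0 0 0 0 0.03 0;0 0 0 0 0 0.03 0;0 0 0 0 0 0.01 0;0 0 0 0 0 0.008 0'
python3 -m crank '0 0 0 0 0 0.005 0;0 0 0 0 0 0.005 0;0 0 0 0 0 0.001 0;0 0 0 0 0 0 0;0 0 0 0 0 0 0'
```

```text
t: 14.25
tool_pos: [0.6339, -0.1556, 0.028]
ee_rot: [180.0, -0.0, -180.0]
force: [-0.5, 0.1, -0.0]
grip_width: 0.0428
finger_force: 40.9
t: 14.75
tool_pos: [0.6343, -0.157, 0.0181]
ee_rot: [-180.0, 0.1, 179.9]
force: [-0.1, 0.4, -0.7]
grip_width: 0.0429
finger_force: 40.9
```

```bash
python3 -m crank '0 0 0 0 0 0.001 0;0 0 0 0 0 0 100;0 0 0 0 0 0 100;0 0 0 0 0 0 100;0 0 0 0 0 0 100'
python3 -m crank '0 0 0 0 0 0 100;0 0 0 0 0 -0.03 100;0 0 0 0 0 -0.05 100;0 0 0 0 0 -0.05 100;0 0 0 0 0 -0.05 100'
python3 -m crank '0 0 0 0.023 0.037 0 100;0 0 0 0.023 0.037 0 100;0 0 0 0.023 0.037 0 100;0 0 0 0.023 0.037 0 100;0 0 0 0.023 0.039 0 100'
python3 -m crank '0 0 0 0 0 0 100;0 0 0 0 0 0 100;0 0 0 0 0 0 100'
python3 -c "
from h import *
wshot('w4');meas('w4',dict(POTS,red=(.486,-.188),green=(.633,-.156)),dict(green=TR['green'],blue=TR['blue'],yellow=TR['yellow']))"
```

```text
t: 15.25
tool_pos: [0.6338, -0.1568, 0.0164]
ee_rot: [180.0, -0.0, 179.9]
force: [-0.6, 0.1, 0.2]
grip_width: 0.0852
finger_force: 0.0
t: 15.75
tool_pos: [0.6335, -0.1568, 0.1984]
ee_rot: [180.0, -0.0, 179.9]
force: [1.8, -0.2, 0.1]
grip_width: 0.0856
finger_force: 0.0
t: 16.25
tool_pos: [0.518, 0.0314, 0.1967]
ee_rot: [-180.0, 0.0, 179.9]
force: [0.2, 0.7, 0.8]
grip_width: 0.0853
finger_force: 0.0
t: 16.55
tool_pos: [0.5196, 0.0292, 0.1967]
ee_rot: [-180.0, 0.0, 179.9]
force: [0.5, 0.3, 0.1]
grip_width: 0.0854
finger_force: 0.0
pot red z 0.075 mean [ 0.4883 -0.185 ] circ 0.4885 -0.1862 r 0.0225 935
pot blue z 0.075 mean [0.5185 0.0306] circ 0.5194 0.0304 r 0.0226 1461
pot yellow z 0.075 mean [0.498  0.1731] circ 0.4982 0.1742 r 0.0228 1204
pot green z 0.075 mean [ 0.6321 -0.1547] circ 0.6328 -0.1561 r 0.0225 725
tray green 0.6281 -0.1540 wh 0.078 0.068 a 68 634 z95 nan
tray blue 0.6314 0.1366 wh 0.080 0.077 a 18 926 z95 nan
tray yellow 0.5203 0.0320 wh 0.078 0.078 a 31 1281 z95 nan
```

Green is in the green tray at (.633,-.156), well centred. Next: blue to the blue tray at (.6316,.1366).

```bash
python3 -m crank '0 0 0 0 0.001 0.03 100;0 0 0 0 0 0.03 100;0 0 0 0 0 0.03 100;0 0 0 0 0 0.03 100;0 0 0 0 0 0.03 100'
python3 -m crank '0 0 0 0 0 0.02 100;0 0 0 0 0 0.009 100;0 0 0 0 0 0 100;0 0 0 0 0 0 0;0 0 0 0 0 0 0' 40
python3 -m crank '0 0 0 0 0 0 0;0 0 0 0 0 0 0;0 0 0 0 0 0 0;0 0 0 0 0 0 0;0 0 0 0 0 0 0'
```

```text
t: 17.1
tool_pos: [0.5198, 0.0298, 0.0453]
ee_rot: [-180.0, 0.0, 179.8]
force: [0.7, -0.1, -0.0]
grip_width: 0.0855
finger_force: 0.0
t: 17.6
tool_pos: [0.5202, 0.0312, 0.0186]
ee_rot: [180.0, 0.1, 179.9]
force: [1.3, 0.1, 0.2]
grip_width: 0.059
finger_force: 0.0
t: 18.1
tool_pos: [0.5201, 0.0313, 0.0187]
ee_rot: [180.0, 0.1, 179.9]
force: [0.2, -0.1, 5.5]
grip_width: 0.0432
finger_force: 39.7
```

```bash
python3 -m crank '0 0 0 0 0 -0.01 0;0 0 0 0 0 -0.03 0;0 0 0 0 0 -0.04 0;0 0 0 0 0 -0.04 0;0 0 0 0 0 0 0'
python3 -m crank '0 0 0 -0.0225 0.021 0 0;0 0 0 -0.0225 0.021 0 0;0 0 0 -0.0225 0.021 0 0;0 0 0 -0.0225 0.021 0 0;0 0 0 -0.0225 0.021 0 0'
python3 -m crank '0 0 0 0 0 0 0;0 0 0 0 0 0 0;0 0 0 0 0 0 0'
```

```text
t: 18.6
tool_pos: [0.523, 0.0317, 0.1433]
ee_rot: [179.9, 0.6, 179.9]
force: [0.3, 0.3, -1.0]
grip_width: 0.0431
finger_force: 41.0
t: 19.1
tool_pos: [0.6319, 0.137, 0.1373]
ee_rot: [-180.0, -0.0, 179.9]
force: [0.8, -0.3, -0.5]
grip_width: 0.0432
finger_force: 40.9
t: 19.4
tool_pos: [0.6308, 0.1349, 0.1372]
ee_rot: [-179.9, -0.1, 179.9]
force: [-0.0, -0.1, -0.6]
grip_width: 0.0432
finger_force: 41.0
```

```bash
python3 -m crank '0 0 0 -0.001 0.001 0.03 0;0 0 0 0 0 0.03 0;0 0 0 0 0 0.03 0;0 0 0 0 0 0.01 0;0 0 0 0 0 0.008 0'
python3 -m crank '0 0 0 0 0 0.005 0;0 0 0 0 0 0.004 0;0 0 0 0 0 0.001 0;0 0 0 0 0 0 0;0 0 0 0 0 0 0'
python3 -m crank '0 0 0 0 0 0.001 0;0 0 0 0 0 0 100;0 0 0 0 0 0 100;0 0 0 0 0 0 100;0 0 0 0 0 0 100'
python3 -m crank '0 0 0 0 0 0 100;0 0 0 0 0 -0.03 100;0 0 0 0 0 -0.05 100;0 0 0 0 0 -0.05 100;0 0 0 0 0 -0.05 100'
python3 -m crank '0 0 0 0.033 0.0095 0 100;0 0 0 0.033 0.0095 0 100;0 0 0 0.033 0.0095 0 100;0 0 0 0.033 0.0095 0 100;0 0 0 0 0 0 100'
python3 -m crank '0 0 0 0 0 0 100;0 0 0 0 0 0 100'
python3 -c "
from h import *
wshot('w5');meas('w5',dict(POTS,red=(.486,-.188),green=(.633,-.156),blue=(.632,.137)),dict(red=TR['red'],blue=TR['blue'],yellow=TR['yellow']))"
```

```text
t: 19.9
tool_pos: [0.6322, 0.1363, 0.0292]
ee_rot: [-180.0, -0.1, 179.9]
force: [0.2, 0.7, -0.4]
grip_width: 0.043
finger_force: 40.9
t: 20.4
tool_pos: [0.6331, 0.1373, 0.0201]
ee_rot: [180.0, 0.1, 179.9]
force: [0.0, 0.8, -1.0]
grip_width: 0.0429
finger_force: 41.0
t: 20.9
tool_pos: [0.6328, 0.1372, 0.0186]
ee_rot: [180.0, 0.0, 179.9]
force: [-0.9, -0.2, -0.1]
grip_width: 0.085
finger_force: 0.0
t: 21.4
tool_pos: [0.6324, 0.1371, 0.2005]
ee_rot: [-180.0, -0.0, 179.9]
force: [0.4, 1.0, 0.2]
grip_width: 0.0854
finger_force: 0.0
t: 21.9
tool_pos: [0.4964, 0.1772, 0.1984]
ee_rot: [180.0, -0.2, -179.8]
force: [0.7, 0.5, -0.5]
grip_width: 0.0857
finger_force: 0.0
t: 22.1
tool_pos: [0.5019, 0.1749, 0.1988]
ee_rot: [-180.0, 0.1, 179.9]
force: [0.2, 0.1, 0.2]
grip_width: 0.0855
finger_force: 0.0
pot red z 0.075 mean [ 0.4882 -0.1841] circ 0.4885 -0.1863 r 0.0230 490
pot blue z 0.075 mean [0.6302 0.1372] circ 0.6314 0.1367 r 0.0226 915
pot yellow z 0.076 mean [0.4978 0.1749] circ 0.4985 0.1747 r 0.0228 1484
pot green z 0.075 mean [ 0.6323 -0.1538] circ 0.6330 -0.1554 r 0.0225 421
tray red 0.5006 0.1790 wh 0.078 0.078 a 69 1348 z95 nan
tray blue 0.6313 0.1370 wh 0.079 0.078 a 17 978 z95 nan
tray yellow 0.5200 0.0331 wh 0.078 0.080 a 31 1330 z95 nan
```

Blue is in place. Next: yellow at (.4985,.1745) to the yellow tray at (.520,.0325).

```bash
python3 -m crank '0 0 0 0.003 0 0.03 100;0 0 0 0 0 0.03 100;0 0 0 0 0 0.03 100;0 0 0 0 0 0.03 100;0 0 0 0 0 0.03 100'
python3 -m crank '0 0 0 0 0 0.02 100;0 0 0 0 0 0.011 100;0 0 0 0 0 0 100;0 0 0 0 0 0 0;0 0 0 0 0 0 0' 40
python3 -m crank '0 0 0 0 0 0 0;0 0 0 0 0 0 0;0 0 0 0 0 0 0;0 0 0 0 0 0 0;0 0 0 0 0 0 0'
python3 -m crank '0 0 0 0 0 -0.01 0;0 0 0 0 0 -0.03 0;0 0 0 0 0 -0.04 0;0 0 0 0 0 -0.04 0;0 0 0 0 0 0 0'
python3 -m crank '0 0 0 -0.0043 -0.0285 0 0;0 0 0 -0.0043 -0.0285 0 0;0 0 0 -0.0043 -0.0285 0 0;0 0 0 -0.0043 -0.0285 0 0;0 0 0 -0.0043 -0.0285 0 0'
python3 -m crank '0 0 0 0 0 0 0;0 0 0 0 0 0 0;0 0 0 0 0 0 0'
```

```text
t: 22.65
tool_pos: [0.4989, 0.1748, 0.0472]
ee_rot: [-180.0, 0.0, 179.9]
force: [0.4, 0.0, -0.9]
grip_width: 0.0854
finger_force: 0.0
t: 23.15
tool_pos: [0.4989, 0.1756, 0.0186]
ee_rot: [180.0, 0.1, 179.9]
force: [0.1, -0.5, 0.7]
grip_width: 0.0591
finger_force: 0.0
t: 23.65
tool_pos: [0.4987, 0.1756, 0.0187]
ee_rot: [180.0, 0.1, 179.9]
force: [-1.7, -1.0, 6.2]
grip_width: 0.0435
finger_force: 39.8
t: 24.15
tool_pos: [0.5014, 0.1768, 0.1434]
ee_rot: [179.8, 0.5, 179.9]
force: [1.2, 0.9, -0.9]
grip_width: 0.0431
finger_force: 40.8
t: 24.65
tool_pos: [0.5187, 0.0317, 0.1374]
ee_rot: [-180.0, -0.0, 179.9]
force: [-0.1, -0.1, 0.2]
grip_width: 0.043
finger_force: 40.8
t: 24.95
tool_pos: [0.5187, 0.0341, 0.1374]
ee_rot: [180.0, -0.0, -180.0]
force: [0.4, 0.5, 0.2]
grip_width: 0.0429
finger_force: 40.8
```

```bash
python3 -m crank '0 0 0 -0.001 -0.001 0.03 0;0 0 0 0 0 0.03 0;0 0 0 0 0 0.03 0;0 0 0 0 0 0.01 0;0 0 0 0 0 0.008 0'
python3 -m crank '0 0 0 0 0 0.005 0;0 0 0 0 0 0.004 0;0 0 0 0 0 0.001 0;0 0 0 0 0 0 0;0 0 0 0 0 0 0'
python3 -m crank '0 0 0 0 0 0.001 0;0 0 0 0 0 0 100;0 0 0 0 0 0 100;0 0 0 0 0 0 100;0 0 0 0 0 0 100'
python3 -m crank '0 0 0 0 0 0 100;0 0 0 0 0 -0.03 100;0 0 0 0 0 -0.05 100;0 0 0 0 0 -0.05 100;0 0 0 0 0 -0.05 100'
python3 -m crank '0 0 0 0.006 -0.044 0 100;0 0 0 0.006 -0.044 0 100;0 0 0 0.006 -0.044 0 100;0 0 0 0.006 -0.044 0 100;0 0 0 0.007 -0.044 0 100'
python3 -m crank '0 0 0 0 0 0 100;0 0 0 0 0 0 100;0 0 0 0 0 0 100'
python3 -c "
from h import *
wshot('w6');meas('w6',dict(red=(.486,-.188),green=(.633,-.156),blue=(.632,.137),yellow=(.52,.033)),dict(red=TR['red'],yellow=TR['yellow']))"
```

```text
t: 25.45
tool_pos: [0.5197, 0.0328, 0.029]
ee_rot: [180.0, -0.1, -180.0]
force: [-0.2, -0.4, 0.1]
grip_width: 0.0434
finger_force: 40.8
t: 25.95
tool_pos: [0.5205, 0.0318, 0.02]
ee_rot: [180.0, 0.1, 179.9]
force: [-0.3, 0.8, -0.7]
grip_width: 0.0431
finger_force: 40.8
t: 26.45
tool_pos: [0.5201, 0.0318, 0.0186]
ee_rot: [-180.0, 0.0, 179.9]
force: [0.2, 0.7, -0.2]
grip_width: 0.0856
finger_force: 0.0
t: 26.95
tool_pos: [0.5196, 0.0317, 0.2005]
ee_rot: [-180.0, -0.0, 179.9]
force: [0.5, 1.1, -0.8]
grip_width: 0.0854
finger_force: 0.0
t: 27.45
tool_pos: [0.4884, -0.1898, 0.1987]
ee_rot: [-180.0, 0.0, 179.9]
force: [0.8, -0.1, -0.8]
grip_width: 0.0855
finger_force: 0.0
t: 27.75
tool_pos: [0.4891, -0.1867, 0.1984]
ee_rot: [180.0, -0.0, -180.0]
force: [0.4, 0.8, -0.1]
grip_width: 0.0853
finger_force: 0.0
pot red z 0.076 mean [ 0.4878 -0.1872] circ 0.4883 -0.1873 r 0.0230 1488
pot green z 0.075 mean [ 0.6315 -0.157 ] circ 0.6326 -0.1570 r 0.0221 847
pot blue z 0.075 mean [0.6303 0.1341] circ 0.6312 0.1356 r 0.0227 428
pot yellow z 0.075 mean [0.5194 0.0294] circ 0.5202 0.0307 r 0.0225 846
tray red 0.5005 0.1789 wh 0.083 0.078 a 69 760 z95 nan
tray yellow 0.5199 0.0318 wh 0.080 0.079 a 32 993 z95 nan
```

```bash
python3 -m crank '0 0 0 0 0 0.03 100;0 0 0 0 0 0.03 100;0 0 0 0 0 0.03 100;0 0 0 0 0 0.03 100;0 0 0 0 0 0.03 100'
python3 -m crank '0 0 0 0 0 0.02 100;0 0 0 0 0 0.01 100;0 0 0 0 0 0 100;0 0 0 0 0 0 0;0 0 0 0 0 0 0' 40
python3 -m crank '0 0 0 0 0 0 0;0 0 0 0 0 0 0;0 0 0 0 0 0 0;0 0 0 0 0 0 0;0 0 0 0 0 0 0'
python3 -m crank '0 0 0 0 0 -0.01 0;0 0 0 0 0 -0.03 0;0 0 0 0 0 -0.04 0;0 0 0 0 0 -0.05 0;0 0 0 0 0 0 0'
python3 -m crank '0 0 0 -0.001 0.037 0 0;0 0 0 -0.001 0.037 0 0;0 0 0 -0.001 0.037 0 0;0 0 0 -0.001 0.037 0 0;0 0 0 -0.001 0.037 0 0'
python3 -m crank '0 0 0 -0.001 0.037 0 0;0 0 0 -0.001 0.037 0 0;0 0 0 -0.002 0.037 0 0;0 0 0 -0.002 0.037 0 0;0 0 0 -0.001 0.032 0 0'
python3 -m crank '0 0 0 0 0 0 0;0 0 0 0 0 0 0;0 0 0 0 0 0 0'
```

```text
t: 28.3
tool_pos: [0.4894, -0.1864, 0.0474]
ee_rot: [180.0, 0.0, -179.9]
force: [-0.1, -1.0, -0.3]
grip_width: 0.0853
finger_force: 0.0
t: 28.8
tool_pos: [0.4899, -0.1883, 0.0197]
ee_rot: [-180.0, 0.1, 180.0]
force: [-0.8, -0.4, -0.4]
grip_width: 0.0592
finger_force: 0.0
t: 29.3
tool_pos: [0.4897, -0.1884, 0.0197]
ee_rot: [-180.0, 0.1, 179.9]
force: [-0.9, 0.3, 5.4]
grip_width: 0.0428
finger_force: 40.0
t: 29.8
tool_pos: [0.4933, -0.19, 0.1554]
ee_rot: [-179.8, 0.7, 179.9]
force: [0.5, 0.2, -0.3]
grip_width: 0.0429
finger_force: 41.0
t: 30.3
tool_pos: [0.4936, -0.0018, 0.1488]
ee_rot: [-180.0, 0.0, 179.9]
force: [0.6, 0.0, -0.2]
grip_width: 0.0429
finger_force: 41.0
t: 30.8
tool_pos: [0.5009, 0.1789, 0.1488]
ee_rot: [180.0, 0.0, 180.0]
force: [0.3, -0.1, -1.4]
grip_width: 0.0426
finger_force: 41.0
t: 31.1
tool_pos: [0.5011, 0.1754, 0.1485]
ee_rot: [-179.9, -0.0, 179.8]
force: [-1.0, -1.2, -0.2]
grip_width: 0.0426
finger_force: 41.1
```

```bash
python3 -m crank '0 0 0 0 0.002 0.03 0;0 0 0 0 0 0.03 0;0 0 0 0 0 0.03 0;0 0 0 0 0 0.02 0;0 0 0 0 0 0.008 0'
python3 -m crank '0 0 0 0 0 0.005 0;0 0 0 0 0 0.004 0;0 0 0 0 0 0.001 0;0 0 0 0 0 0 0;0 0 0 0 0 0 0'
python3 -m crank '0 0 0 0 0 0.001 0;0 0 0 0 0 0 100;0 0 0 0 0 0 100;0 0 0 0 0 0 100;0 0 0 0 0 0 100'
python3 -m crank '0 0 0 0 0 0 100;0 0 0 0 0 -0.03 100;0 0 0 0 0 -0.05 100;0 0 0 0 0 -0.05 100;0 0 0 0 0 -0.05 100'
python3 -m crank '0 0 0 0 -0.03 -0.02 100;0 0 0 0 -0.03 -0.02 100;0 0 0 0 -0.03 0 100;0 0 0 0 0 0 100;0 0 0 0 0 0 100'
python3 -m crank '0 0 0 0 0 0 100;0 0 0 0 0 0 100;0 0 0 0 0 0 100'
python3 -c "
from h import *
wshot('w7');meas('w7',dict(red=(.501,.178),green=(.633,-.156),blue=(.632,.137),yellow=(.52,.033)))
p,_=grab_frame('side');cv2.imwrite('pics/s7.png',cv2.resize(p[120:330,110:440,::-1],(800,509),interpolation=cv2.INTER_CUBIC))"
```

```text
t: 31.6
tool_pos: [0.5, 0.1767, 0.0288]
ee_rot: [-179.9, -0.2, 179.8]
force: [-0.6, -0.1, -1.3]
grip_width: 0.0426
finger_force: 41.1
t: 32.1
tool_pos: [0.5017, 0.179, 0.0211]
ee_rot: [180.0, 0.1, 179.9]
force: [0.5, -0.7, -0.7]
grip_width: 0.0428
finger_force: 41.1
t: 32.6
tool_pos: [0.5013, 0.1789, 0.0196]
ee_rot: [180.0, 0.0, 179.9]
force: [-0.6, -0.2, -0.6]
grip_width: 0.0852
finger_force: 0.0
t: 33.1
tool_pos: [0.5008, 0.1786, 0.2015]
ee_rot: [-180.0, -0.0, 179.9]
force: [1.0, 0.8, 0.4]
grip_width: 0.0855
finger_force: 0.0
t: 33.6
tool_pos: [0.501, 0.0885, 0.2395]
ee_rot: [180.0, -0.0, 179.9]
force: [-1.2, 0.7, -0.4]
grip_width: 0.0853
finger_force: 0.0
t: 33.9
tool_pos: [0.501, 0.0897, 0.2392]
ee_rot: [180.0, -0.0, -180.0]
force: [0.2, 0.4, -0.6]
grip_width: 0.0858
finger_force: 0.0
pot red z 0.076 mean [0.4999 0.1789] circ 0.5000 0.1795 r 0.0230 1085
pot green z 0.075 mean [ 0.6321 -0.1544] circ 0.6334 -0.1552 r 0.0226 512
pot blue z 0.075 mean [0.6306 0.1362] circ 0.6313 0.1363 r 0.0226 779
pot yellow z 0.075 mean [0.5196 0.0322] circ 0.5206 0.0321 r 0.0228 1092
tray green 0.6332 -0.1554 wh 0.079 0.079 a 67 601 z95 nan
tray yellow 0.5204 0.0327 wh 0.078 0.078 a 31 1021 z95 nan
tray red 0.5008 0.1785 wh 0.079 0.078 a 69 1041 z95 nan
tray blue 0.6316 0.1364 wh 0.080 0.077 a 17 840 z95 nan
tray spare 0.4858 -0.1873 wh 0.082 0.078 a 81 2191 z95 nan
```

View pics/s7.png

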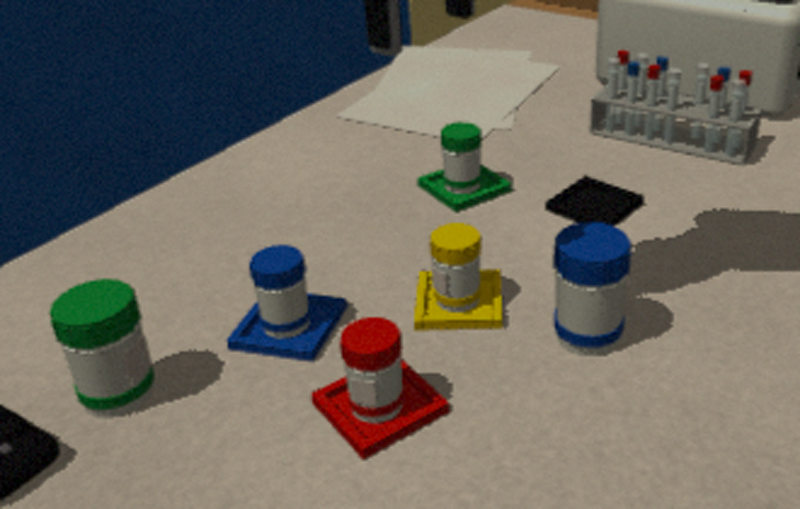

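View pics/w7.png

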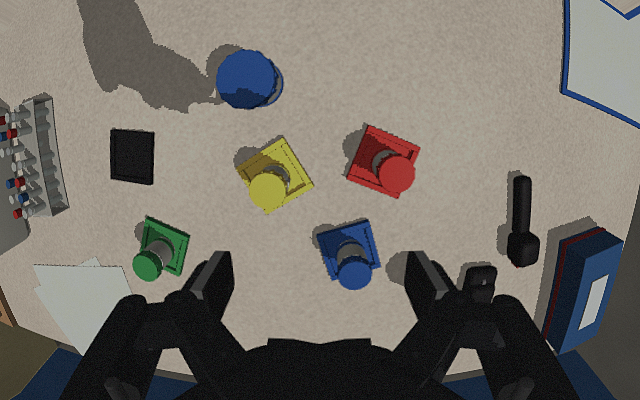

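Both pictures show every pot upright in the tray of its own colour: side crop red (372,370), blue (280,290), yellow (456,265), green (461,157). The black tray is empty and the rack has not moved. All pots measure within about 2 mm of their tray centres, and the arm is clear of everything, so I'm handing the job in.

```bash
python3 -c "
from cell import *
print(job_done())"
```

```text
the job is handed in; nothing more can be done
None
```

The job is handed in after about 34 s of robot time: all four pots stand upright and released in the tray of their cap's colour, within about 2 mm of centre by the last wrist-camera check; the black tray is empty and the rack was not touched.

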